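Index and lock the turntable organiser

TASK

Turn the little divided turntable on the dental bench until the round hole near its rim stands at the base's pointer, then take the steel lock pin out of its block and lock the turntable with it: the socket underneath is hidden and can lie about a centimetre to either side of the pointer, so with the pin in the turntable's hole feel along the rim for it until the pin drops fully home, collar flat on the turntable. Let go and leave the pin standing there; press and push gently, never force it, and leave the other things on the bench where they are.

Things in the scene. Friction and masses are not known exactly. Their poses are not given: they have to be found in the camera images.
- carousel: Turntable organiser fixed to the bench: grey round base (radius 56 mm) under a white 12-sided turntable, 105 mm from axis to flats, 109 to corners, underside 30 and top 38 mm above the bench. Origin on the turning axis at bench level, z up; its -x axis points to the base's pointer. A hub (radius 22 mm, top 82 mm above the bench) stands in the middle. Pushing it with over 20 N, or with the pin over 40 N, damages it.
- pointer_tip (a point): Inner tip of the base's fixed aluminium pointer, a tab just outside the turntable's rim, 113 to 136 mm from the turning axis, 4 to 12 mm wide, top 35 mm above the bench.
- wall_a (a point): Top edge, 75 mm from the axis, of one of three upright divider walls standing on the turntable like spokes: 5 mm thick, from 20 to 92 mm from the axis, top 79 mm above the bench, either side can be pushed. Seen from above this wall is 90 degrees counter-clockwise of the lock hole's direction. Between it and wall b a small capped jar is fixed, 51 mm from the axis (radius 12 mm, top 66 mm above the bench).
- wall_b (a point): The same point of the wall opposite the lock hole. All walls alike.
- wall_c (a point): The same point of the wall 90 degrees clockwise of the lock hole. Between it and wall b there is a second fixed jar like the first.
- turntable (a joint): Turn of the turntable in rad, counter-clockwise from above positive; at 0 (or a full turn) the lock hole is exactly at the pointer. It turns freely both ways (read it modulo a full turn); friction about 0.12 N m, so about 2 N pushes a wall's outer part; it stops where it is left.
- lock_hole (a point): Centre of the lock hole's mouth on the turntable's top (38 mm above the bench): vertical through hole of 12.5 mm, chamfered, plate 8 mm thick, 83 mm from the turning axis. Moves with the turntable.
- index_point (a point): Fixed point on the pointer's line, 83 mm from the turning axis, 38 mm above the bench: where the lock hole's mouth is when exactly at the pointer. Hidden below, a flat sprung shoe (84 mm along the rim, top 27 mm above the bench; gives 2 N per mm up to 6 mm, then is solid) has the pin's 11.5 mm socket, up to 12 mm either side of this point along the rim (83 mm from the axis), different each time: only feel finds it.
- pin_block: Blue block, 70 x 70 x 30 mm, fixed to the bench; the lock pin stands in a 12 mm through hole at its centre. Origin: centre of its underside.
- lock_pin: Steel pin, 80 g, 66 mm long, upright; origin at its lower tip's centre. Shank 10 mm thick, 26 mm long, its edge slightly chamfered; a collar 28 mm wide, 4 mm thick; then a round grip 18 mm thick from 30 to 66 mm. Collar rests on the block, tip 4 mm above the bench. Through the turntable but not in the socket, the tip rests on the shoe 27 mm above the bench; fully home it is at 12 mm. Jaws closing along the rim hold it from pivoting.
- dappen_cup: Bystander: small glass cup, 38 mm across, 32 mm high. Origin: centre of its underside.
- dropper: Bystander: small white dropper bottle, 30 mm across, 75 mm high. Origin: centre of its underside.
- spray: Bystander: green glass bottle, 44 mm across, 115 mm high. Origin: centre of its underside.
- paste_jar: Bystander: amber jar, 56 mm across, 50 mm high. Origin: centre of its underside.
- tray: Bystander: steel instrument tray, 110 x 220 x 18 mm. Origin: centre of its underside.
- bur_box: Bystander: open blue box, 70 x 110 x 40 mm. Origin: centre of its underside.
- beaker: Bystander: white plastic beaker, 60 mm across, 80 mm high. Origin: centre of its underside.

How it is judged:
By the outcome, as a careful person would: the job done as asked, in the order asked, and still so for the second after the job is handed in, with the robot touching nothing.
It also fails if it takes over 72 s, if anything falls off the work surface, if the arm or the gripper's body presses on something with over 40 N, if the wrist force passes 120 N, or if a joint passes its speed limit or range.

ROBOT

A 6-joint arm with a two-finger parallel gripper is mounted at the origin on the work surface. World frame = base frame: x ahead of the robot, y to its left, z up, the work surface at z = 0. Lengths are in m, angles in degrees, forces in N, time in s.
With the tool pointing down it reaches from about 0.3 to 0.75 m from the base axis. Payload 8.5 kg.
Tool frame: the origin (TCP) lies at the very end of the fingers, on their centre line; the grasp point (between the pads) lies 19 mm behind it; z points along the fingers, y is the line along which they close (so a half turn about z gives the same grasp; the last joint's range is limited). The gripper opens to 85 mm and grips with 20 to 120 N. Pads are 22 mm wide; open, the fingers measure 114 mm over their backs; the gripper's body (76 mm by 85 mm) begins 54 mm behind the grasp point. The pads swing forward as they close: fully open they stand 13 mm farther back than shut.
Start: joints at [60.258, 21.807, 74.336, -0, 83.858, -12.336], TCP at [0.165, 0.525, 0.231] pointing down, gripper open.
Joint ranges: [-178.18, 178.18], [-50.72, 133.34], [12.68, 142.11], [-81.47, 261.47], [9.98, 163.14], [-165.26, 165.26]. Speed limits (degrees/s): [136.94, 136.94, 180, 180, 180, 180].

INTERFACE

Orientations are given as a 3x3 rotation matrix whose columns are the frame's x, y, z axes.
In Python, from rig import observe, cams, ticket gives the robot as it stands.
- The arm moves only by the tool move_arm, never from a script. Its arguments are lists of equal length, an entry for each row: "jaw": the finger opening in cm, from 0 to 8.54; "dp": the shift along the tool's x, y, z in cm, a list of three; "turn": the turn, a rotation vector about the tool's x, y, z in rad, a list of three. In form: {"jaw": [jaw, ...], "dp": [[tx, ty, tz], ...], "turn": [[wx, wy, wz], ...]}. A call has 1 to 12 rows; each row shifts and turns the commanded pose from where the row before left it, along the tool's axes as they then stand; what a row does not reach is not made up. A row lasts 1/12 s, in which the tool goes at most 41.7 mm and 7.16 degrees, less where a joint would pass 70% of its speed; a pose out of reach is approached as far as the arm can. A call is refused whole if a number of a shift passes 4.17 or a number of a turn 0.125, either way. A call with a gripper value outside its range is refused whole. The fingers move at their own pace and stop on an object; "force" is the grip in N (left out, the last holds). Time passes only in rows, so rows that do not move let the fingers close. It gives the time, the measured TCP pose, the force, the opening and the grip force at its end, in the units of the state.
- observe(): the state, without advancing time (a new reading comes with each control period).
- cams.get_image(name): name is "scene" or "side" or "wrist"; returns (picture, depth): 420x560x3 uint8, red, green, blue; 420x560 float32, m along the optical axis (not along the pixel's ray), 0 where there is no reading.
- cams.calibration(name): a dict with "vertical_fov" (degrees; the focal length in pixels is half the picture's height over the tangent of half this angle, whatever the lens; pixels are square), "cx", "cy" (the principal point, pixels), "view" (4x4, takes a point from world to camera coordinates); the wrist camera has in their place "tool_from_camera" (4x4, takes a point from camera to tool coordinates, whose origin is the TCP and whose axes are the flange's). Camera axes: x right, y up, looking along -z (the intrinsics and any distortion apply to the point x, -y, -z); pixel columns grow to the right and rows downward; lengths in m; the calibration is good to about 2 mm. A picture is of the moment at which its call begins: read the wrist's pose just before it. calibration takes no time and is no camera call.
- ticket.close_job(): hands the job in; it is judged then, once.
Trained networks look in the newest picture that a camera, given by its name, has taken for a name from the list of things; names that differ only in an ending like _2 or _b are one class to them, and where a whole thing is asked for, a point or a joint stands for the part that bears it (a point fixed in the world has none). Each returns a list of dicts, best first, with "p" (0 to 1); they miss things now and then, are a little off and sometimes report something else, mostly with a low value. They report only what shows in the picture. A call takes as long as a camera call.
- cams.spot_in(camera, query): "box" ([centre column, centre row, width, height] as shares, 0 to 1, of the picture: columns of its width, rows of its height, round what is visible of it).
- cams.outline_of(camera, query): "mask" (420x560 bool, what is visible of it) and "box" ([centre column, centre row, width, height] as shares, 0 to 1, of the picture: columns of its width, rows of its height, round what is visible of it).
- cams.mark_of(camera, query): "location" ([column, row] as shares, 0 to 1, of the picture: columns of its width, rows of its height: a listed point, or the origin of a listed thing).
The state is a dict: "time_s": time; "q": joint angles; "qvel": joint speeds; "joint_efforts": joint torques, N m; "position": TCP position; "tool_rot": TCP orientation; "ft_force": force on the tool from outside, world axes, zero at the start; "wrist_torque": the same for the moment, N m; "grip_width": finger opening in m; "gripper_force": force on a finger pad.
Only numpy, scipy, OpenCV 4.12 (cv2) and the standard library are available. Lean on these libraries where they do the work, as an engineer would, in place of code of your own. Each camera call takes 0.05 s, during which the arm holds its last target. There are 200 camera calls.

## Working session

There is one attempt and no reset: what is moved stays moved. The work goes in short steps, Python scripts to look and compute and a tool call to move; the robot and the scene stay as the last step left them, time stands still between calls to the robot, and variables do not carry over. Pictures are saved under pics/ and viewed, at most 10 in all, crops included, and the job is handed in when it is done.

Besides the shell and the picture viewer there is one more tool, called after "Emit:" as name(argument=value, ...), one argument or row to a line, values as JSON. move_arm: Moves the arm, as the interface text tells. Its arguments: {"type":"object","properties":{"jaw":{"type":"array","items":{"type":"number"}},"dp":{"type":"array","items":{"type":"array","items":{"type":"number"}}},"turn":{"type":"array","items":{"type":"array","items":{"type":"number"}}},"force":{"type":"number"}},"required":["jaw","dp","turn"]}

```bash
mkdir -p pics; ls; cat > h.py <<'E'
import numpy as np, cv2
from rig import observe, cams, ticket
def K(name):
    c=cams.calibration(name); f=210/np.tan(np.radians(c["vertical_fov"])/2); return c,f
def T_wc(name,st=None):
    c,f=K(name)
    if name=="wrist":
        st=st or observe(); T=np.eye(4); T[:3,:3]=np.array(st["tool_rot"]); T[:3,3]=st["position"]
        return T@np.array(c["tool_from_camera"])
    return np.linalg.inv(np.array(c["view"]))
def ray(name,u,v,st=None):
    c,f=K(name); T=T_wc(name,st)
    d=T[:3,:3]@np.array([(u-c["cx"])/f,-(v-c["cy"])/f,-1.]); return T[:3,3],d
def at_z(name,u,v,z,st=None):
    o,d=ray(name,u,v,st); return o+d*(z-o[2])/d[2]
def at_d(name,u,v,dep,st=None):
    o,d=ray(name,u,v,st); return o+d*dep
def proj(name,p,st=None):
    c,f=K(name); T=np.linalg.inv(T_wc(name,st)); q=T[:3,:3]@np.array(p)+T[:3,3]
    return c["cx"]+f*q[0]/-q[2], c["cy"]-f*q[1]/-q[2]
def save(img,fn): cv2.imwrite(fn,cv2.cvtColor(img,cv2.COLOR_RGB2BGR))
E
cat > a.py <<'E'
from h import *
np.set_printoptions(precision=4,suppress=True)
Z=dict(pointer_tip=.035,wall_a=.079,wall_b=.079,wall_c=.079,lock_hole=.038,index_point=.038,carousel=0,pin_block=0,lock_pin=.004)
ims=[]
for n in ["scene","side"]:
    im,d=cams.get_image(n); ims.append(im); print(n,{k:v for k,v in cams.calibration(n).items() if k!='view'},T_wc(n)[:3,3])
    for q,z in Z.items():
        for r in cams.mark_of(n,q)[:2]:
            u,v=r["location"]; u*=560;v*=420
            print(q,round(r["p"],2),round(u),round(v),at_z(n,u,v,z)[:2])
save(np.vstack([ims[0],ims[1]])[:, :],"pics/0.png")
big=np.hstack(ims); save(cv2.resize(ims[0],(800,600)),"pics/scene.png"); save(cv2.resize(ims[1],(800,600)),"pics/side.png")
print(observe())
E
python3 a.py
```

```text
pics
scene {'vertical_fov': 47.10459863551755, 'cx': 283.49474614003645, 'cy': 202.7661654028966} [ 1.6348 -0.4196  1.038 ]
pointer_tip 0.72 219 210 [ 0.4769 -0.1904]
wall_a 0.94 205 225 [ 0.5822 -0.2545]
wall_a 0.83 231 206 [ 0.5216 -0.161 ]
wall_b 0.94 205 225 [ 0.5822 -0.2545]
wall_b 0.83 231 206 [ 0.5216 -0.161 ]
wall_c 0.94 205 225 [ 0.5822 -0.2545]
wall_c 0.83 231 206 [ 0.5216 -0.161 ]
lock_hole 0.68 229 254 [ 0.6803 -0.2127]
index_point 0.82 222 214 [ 0.5062 -0.1859]
carousel 0.65 230 241 [ 0.5909 -0.1872]
pin_block 0.74 337 207 [0.5549 0.1925]
lock_pin 0.38 341 205 [0.5542 0.2089]
lock_pin 0.16 229 288 [ 0.773  -0.2413]
side {'vertical_fov': 45.87086675136971, 'cx': 279.71804124077335, 'cy': 212.46379267331235} [-0.2554 -0.7463  0.7135]
pointer_tip 0.79 310 274 [ 0.4768 -0.1917]
wall_a 0.94 310 245 [ 0.5204 -0.1573]
wall_a 0.67 359 251 [ 0.5675 -0.2611]
wall_b 0.94 310 245 [ 0.5204 -0.1573]
wall_b 0.67 359 251 [ 0.5675 -0.2611]
wall_c 0.94 310 245 [ 0.5204 -0.1573]
wall_c 0.67 359 251 [ 0.5675 -0.2611]
lock_hole 0.74 363 234 [ 0.6939 -0.1952]
index_point 0.68 318 261 [ 0.5265 -0.1776]
index_point 0.31 328 213 [ 0.7296 -0.0587]
carousel 0.87 338 259 [ 0.6078 -0.1781]
pin_block 0.82 215 221 [0.5472 0.2059]
lock_pin 0.44 218 217 [0.561  0.2089]
{'time_s': 1.0, 'q': array([ 60.2561,  21.8062,  74.3366,   0.0013,  83.858 , -12.3374]), 'qvel': array([ 0.0434, -0.0564,  0.0424, -0.0036,  0.003 , -0.0165]), 'joint_efforts': array([ -0.0015, -44.834 , -23.1462,  -0.0001,   0.0005,   0.0001]), 'position': array([0.1645, 0.5248, 0.2313]), 'tool_rot': array([[-0.9542,  0.2992, -0.    ],
       [ 0.2992,  0.9542, -0.    ],
       [ 0.    , -0.    , -1.    ]]), 'ft_force': array([ 0.4985, -0.8499, -0.2932]), 'wrist_torque': array([-0.0362,  0.0067,  0.0254]), 'gripper_force': 0.0, 'grip_width': 0.08540798592721269}
```

View pics/scene.png

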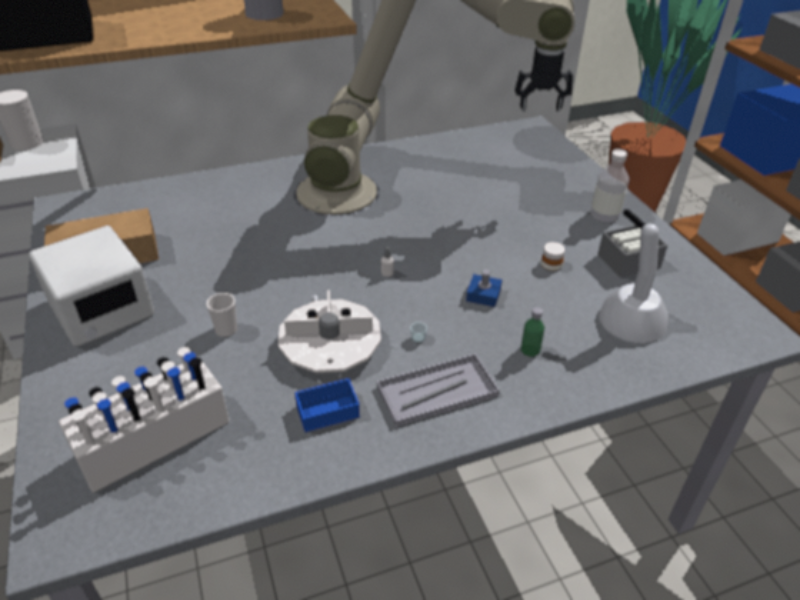

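View pics/side.png

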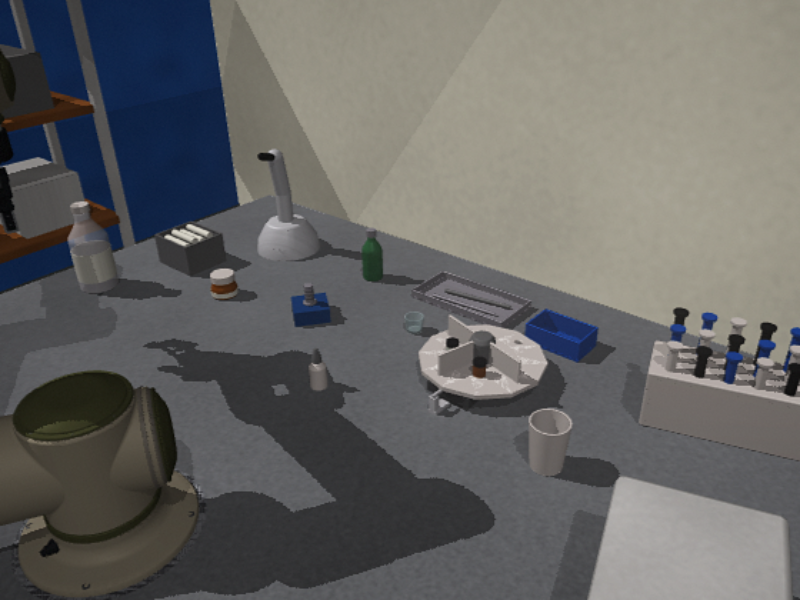

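The scene picture shows the carousel at about (330,335) of 800x600, with its lock hole at (330,360) facing away from the robot and the pointer at (325,295). The pin block is at (485,290). The side picture agrees, with the pointer at (440,400) and the turntable at (480,360).

```bash
cat >> h.py <<'E'
from scipy.spatial.transform import Rotation as R
def rows(targets,st=None,vmax=4.0,wmax=.12,nmin=1):
    """targets: list of (x,y,z,yaw_x deg), tool down. prints rows."""
    st=st or observe(); p=np.array(st["position"]); M=np.array(st["tool_rot"]); dp=[];tu=[]
    for i,(x,y,z,w,*n) in enumerate(targets):
        c,s=np.cos(np.radians(w)),np.sin(np.radians(w)); N=np.array([[c,s,0],[s,-c,0],[0,0,-1.]]); t=np.array([x,y,z])
        rv=R.from_matrix(M.T@N).as_rotvec(); k=max(nmin,int(np.ceil(np.linalg.norm(t-p)*100/vmax)),int(np.ceil(np.abs(rv).max()/wmax)))
        if n:k=max(k,n[0])
        for j in range(k):
            dp.append((M.T@((t-p)/k)*100)); M=M@R.from_rotvec(rv/k).as_matrix(); tu.append(rv/k)
        p=t; M=N
    print(len(dp)); print([[round(float(v),2)+0. for v in d] for d in dp]); print([[round(float(v),4)+0. for v in d] for d in tu])
E
python3 -c "
from h import *
print(cams.calibration('wrist'))
rows([(.50,.19,.25,175)])"
```

```text
{'vertical_fov': 63.74617533229281, 'cx': 279.9961646982199, 'cy': 214.98180740916925, 'tool_from_camera': array([[ 4.09654072e-04,  9.50133904e-01,  3.11841942e-01,
         8.02917113e-02],
       [ 9.99999493e-01, -6.76212427e-04,  7.46655460e-04,
        -3.16325555e-05],
       [ 9.20294064e-04,  3.11841478e-01, -9.50133699e-01,
        -1.42567579e-01],
       [ 0.00000000e+00,  0.00000000e+00,  0.00000000e+00,
         1.00000000e+00]])}
12
[[-3.5, -1.83, -0.16], [-3.47, -1.89, -0.16], [-3.43, -1.95, -0.16], [-3.4, -2.01, -0.16], [-3.36, -2.07, -0.16], [-3.32, -2.13, -0.16], [-3.28, -2.19, -0.16], [-3.24, -2.25, -0.16], [-3.2, -2.31, -0.16], [-3.16, -2.37, -0.16], [-3.12, -2.42, -0.16], [-3.07, -2.48, -0.16]]
[[0.0, 0.0, -0.018], [0.0, 0.0, -0.018], [0.0, 0.0, -0.018], [0.0, 0.0, -0.018], [0.0, 0.0, -0.018], [0.0, 0.0, -0.018], [0.0, 0.0, -0.018], [0.0, 0.0, -0.018], [0.0, 0.0, -0.018], [0.0, 0.0, -0.018], [0.0, 0.0, -0.018], [0.0, 0.0, -0.018]]
```

Emit:
move_arm(
  jaw=[8.54,8.54,8.54,8.54,8.54,8.54,8.54,8.54,8.54,8.54,8.54,8.54],
  dp=[
    [-3.5,-1.83,-0.16],
    [-3.47,-1.89,-0.16],
    [-3.43,-1.95,-0.16],
    [-3.4,-2.01,-0.16],
    [-3.36,-2.07,-0.16],
    [-3.32,-2.13,-0.16],
    [-3.28,-2.19,-0.16],
    [-3.24,-2.25,-0.16],
    [-3.2,-2.31,-0.16],
    [-3.16,-2.37,-0.16],
    [-3.12,-2.42,-0.16],
    [-3.07,-2.48,-0.16],
  ],
  turn=[
    [0,0,-0.018],
    [0,0,-0.018],
    [0,0,-0.018],
    [0,0,-0.018],
    [0,0,-0.018],
    [0,0,-0.018],
    [0,0,-0.018],
    [0,0,-0.018],
    [0,0,-0.018],
    [0,0,-0.018],
    [0,0,-0.018],
    [0,0,-0.018],
  ],
)

```text
time_s: 2.0
position: [0.5008, 0.1884, 0.2508]
tool_rot: [[-0.996, 0.087, 0.0], [0.087, 0.996, 0.0], [-0.0, 0.0, -1.0]]
ft_force: [0.8, 0.3, -0.3]
grip_width: 0.0857
gripper_force: 0.0
```

```bash
cat > b.py <<'E'
from h import *
import sys
np.set_printoptions(precision=4,suppress=True)
st=observe(); print(st["time_s"],st["position"],np.linalg.norm(st["qvel"]))
im,d=cams.get_image("wrist"); save(im,sys.argv[1])
Z=dict(pointer_tip=.035,wall_a=.079,lock_hole=.038,index_point=.038,carousel=0,pin_block=0,lock_pin=.004)
for q in sys.argv[2:]:
    for r in cams.mark_of("wrist",q)[:3]:
        u,v=r["location"]; u*=560;v*=420
        print(q,round(r["p"],2),round(u),round(v),at_z("wrist",u,v,Z[q],st)[:2],at_d("wrist",u,v,d[int(min(v,419)),int(min(u,559))],st))
E
python3 b.py pics/w1.png pin_block lock_pin
cat > pin.py <<'E'
from h import *
np.set_printoptions(precision=4,suppress=True)
# grip top: depth points near z=.07 
st=observe(); im,d=cams.get_image("wrist")
c,f=K("wrist"); T=T_wc("wrist",st); v,u=np.mgrid[:420,:560]
P=np.stack([(u-c["cx"])/f,-(v-c["cy"])/f,-np.ones(u.shape)],-1)*d[...,None]; P=P@T[:3,:3].T+T[:3,3]
near=(np.hypot(P[...,0]-.553,P[...,1]-.2)<.06)&(d>0)
for lo,hi,n in [(.062,.08,"grip top"),(.022,.0315,"block top")]:
    m=near&(P[...,2]>lo)&(P[...,2]<hi); q=P[m]; print(n,m.sum(),q.mean(0),(q.min(0)+q.max(0))/2,q.max(0)-q.min(0))
    if n=="block top": print(cv2.minAreaRect(q[:,:2].astype(np.float32)*1000))
    else: print(cv2.minEnclosingCircle(q[:,:2].astype(np.float32)*1000))
E
python3 pin.py
```

```text
2.0 [0.5008 0.1884 0.2508] 78.90723310642394
pin_block 0.76 289 217 [0.5531 0.195 ] [0.5397 0.195  0.04  ]
lock_pin 0.68 316 347 [0.7454 0.2165] [0.7252 0.2152 0.0282]
lock_pin 0.67 293 213 [0.5475 0.2003] [0.5378 0.2    0.0339]
grip top 253 [0.5467 0.1979 0.069 ] [0.5477 0.1979 0.0667] [0.0174 0.0174 0.0092]
((547.6319580078125, 197.8653564453125), 8.88058090209961)
block top 3073 [0.5449 0.1981 0.0295] [0.5479 0.1982 0.0268] [0.0976 0.0976 0.0093]
((547.9680786132812, 197.83551025390625), (70.495361328125, 70.96400451660156), 52.76543045043945)
```

```bash
python3 -c "
from h import *
rows([(.545,-.185,.26,165)],nmin=11)"
```

```text
11
[[-0.71, -3.35, -0.09], [-0.77, -3.34, -0.09], [-0.82, -3.33, -0.09], [-0.87, -3.32, -0.09], [-0.92, -3.3, -0.09], [-0.97, -3.29, -0.09], [-1.02, -3.27, -0.09], [-1.07, -3.26, -0.09], [-1.13, -3.24, -0.09], [-1.18, -3.22, -0.09], [-1.23, -3.2, -0.09]]
[[0.0, -0.0001, 0.0156], [0.0, -0.0001, 0.0156], [0.0, -0.0001, 0.0156], [0.0, -0.0001, 0.0156], [0.0, -0.0001, 0.0156], [0.0, -0.0001, 0.0156], [0.0, -0.0001, 0.0156], [0.0, -0.0001, 0.0156], [0.0, -0.0001, 0.0156], [0.0, -0.0001, 0.0156], [0.0, -0.0001, 0.0156]]
```

Emit:
move_arm(
  jaw=[4,4,4,4,4,4,4,4,4,4,4,4],
  dp=[
    [-0.71,-3.35,-0.09],
    [-0.77,-3.34,-0.09],
    [-0.82,-3.33,-0.09],
    [-0.87,-3.32,-0.09],
    [-0.92,-3.3,-0.09],
    [-0.97,-3.29,-0.09],
    [-1.02,-3.27,-0.09],
    [-1.07,-3.26,-0.09],
    [-1.13,-3.24,-0.09],
    [-1.18,-3.22,-0.09],
    [-1.23,-3.2,-0.09],
    [0,0,0],
  ],
  turn=[
    [0,0,0.0156],
    [0,0,0.0156],
    [0,0,0.0156],
    [0,0,0.0156],
    [0,0,0.0156],
    [0,0,0.0156],
    [0,0,0.0156],
    [0,0,0.0156],
    [0,0,0.0156],
    [0,0,0.0156],
    [0,0,0.0156],
    [0,0,0],
  ],
)

```text
time_s: 3.2
position: [0.5458, -0.1879, 0.26]
tool_rot: [[-0.966, 0.26, -0.0], [0.26, 0.966, -0.001], [-0.0, -0.001, -1.0]]
ft_force: [-0.4, -0.2, 0.2]
grip_width: 0.0402
gripper_force: 0.0
```

```bash
python3 b.py pics/w2a.png carousel >/dev/null; python3 b.py pics/w2.png pointer_tip wall_a lock_hole index_point carousel
cat > car.py <<'E'
from h import *
from scipy.optimize import least_squares
np.set_printoptions(precision=4,suppress=True)
st=observe(); im,d=cams.get_image("wrist")
c,f=K("wrist"); T=T_wc("wrist",st); v,u=np.mgrid[:420,:560]
P=np.stack([(u-c["cx"])/f,-(v-c["cy"])/f,-np.ones(u.shape)],-1)*d[...,None]; P=P@T[:3,:3].T+T[:3,3]
near=(np.hypot(P[...,0]-.60,P[...,1]+.18)<.15)&(d>0)
m=near&(P[...,2]>.033)&(P[...,2]<.043); q=P[m]; print("plate z",np.median(q[:,2]),len(q)); h=cv2.convexHull(q[:,:2].astype(np.float32)*1000); print(cv2.minEnclosingCircle(q[:,:2].astype(np.float32)*1000),"r109")
m=near&(P[...,2]>.073)&(P[...,2]<.086); q=P[m]
m8=m.astype(np.uint8); hub=q[q[:,2]>.0805]; print("hub",len(hub),cv2.minEnclosingCircle(hub[:,:2].astype(np.float32)*1000),hub.mean(0))
def res(x):
    w=q[np.hypot(q[:,0]-x[0],q[:,1]-x[1])>.028]; e=w[:,:2]-x[:2]
    a=np.array([x[2]+k*np.pi/2 for k in (0,1,-1)]); al=e@np.array([np.cos(a),np.sin(a)]); pe=e@np.array([-np.sin(a),np.cos(a)])
    return np.where(al>0,np.abs(pe),1).min(1)
best=min((least_squares(lambda x:np.mean(np.minimum(res(x),.01))*100,[.60,-.18,t],method="trf",x_scale=[.01,.01,.1],diff_step=1e-3) for t in np.radians([140,155,170,185])),key=lambda r:r.cost)
from scipy.optimize import minimize
best=min((minimize(lambda x:np.mean(np.minimum(res(x),.01)),[.60,-.18,t],method="Nelder-Mead",options=dict(xatol=1e-5,fatol=1e-9,initial_simplex=[[.6,-.18,t],[.605,-.18,t],[.6,-.175,t],[.6,-.18,t+.1]])) for t in np.radians(range(130,231,10))),key=lambda r:r.fun)
print("axis",best.x[:2],"wall_b dir",np.degrees(best.x[2]),best.fun)
E
python3 car.py
```

```text
3.3 [ 0.5455 -0.1837  0.2602] 2.3702429020981564
pointer_tip 0.8 262 120 [ 0.4779 -0.1852] [ 0.4779 -0.1852  0.0345]
wall_a 0.65 218 234 [ 0.574  -0.2579] [ 0.5875 -0.2699  0.0378]
wall_a 0.64 293 159 [ 0.5196 -0.1638] [ 0.5195 -0.1637  0.0797]
wall_a 0.61 367 229 [ 0.6082 -0.1087] [ 0.6091 -0.1084  0.0769]
lock_hole 0.78 289 284 [ 0.6714 -0.2062] [ 0.693  -0.2108 -0.0007]
index_point 0.74 269 146 [ 0.5055 -0.1853] [ 0.5055 -0.1853  0.0382]
carousel 0.89 289 207 [ 0.5876 -0.1835] [ 0.564  -0.1795  0.0794]
plate z 0.03764062104411228 21170
((602.4964599609375, -185.50408935546875), 147.11981201171875) r109
hub 715 ((592.3385009765625, -178.07525634765625), 24.069652557373047) [ 0.5897 -0.1849  0.0816]
axis [ 0.5892 -0.1848] wall_b dir 164.6844425702317 0.0012888009793290086
```

View pics/w2.png

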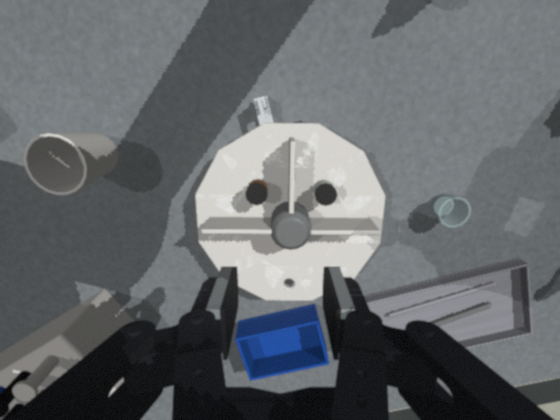

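The wrist picture confirms the layout: pointer at (262,115), wall b upright at (293,160), the other two walls along row 229, and the hole at (289,284). The hole has to turn about 165° clockwise, so I'll straddle wall b with the fingers.

```bash
cat > ptr.py <<'E'
from h import *
np.set_printoptions(precision=4,suppress=True)
st=observe(); im,d=cams.get_image("wrist")
c,f=K("wrist"); T=T_wc("wrist",st); v,u=np.mgrid[:420,:560]
P=np.stack([(u-c["cx"])/f,-(v-c["cy"])/f,-np.ones(u.shape)],-1)*d[...,None]; P=P@T[:3,:3].T+T[:3,3]
A=np.array([.5892,-.1848]); e=P[...,:2]-A; r=np.hypot(e[...,0],e[...,1]); a=np.degrees(np.arctan2(e[...,1],e[...,0]))%360
m=(r>.112)&(r<.138)&(P[...,2]>.028)&(P[...,2]<.042)&(abs(a-180)<15); q=P[m]
print(m.sum(),q.mean(0),np.median(a[m]),a[m].min(),a[m].max(),cv2.minAreaRect(q[:,:2].astype(np.float32)*1000))
for lo in (.114,.12,.126,.132):
    k=m&(r>lo)&(r<lo+.006); print(lo,k.sum(),a[k].mean() if k.any() else None)
rows([(.5140,-.1642,.115,164.7),(.5140,-.1642,.047,164.7,4)],st,nmin=5)
E
python3 ptr.py
```

```text
179 [ 0.4632 -0.1838  0.0327] 179.4859583437946 176.91737791248684 182.22844048267802 ((465.759033203125, -183.8939971923828), (11.763653755187988, 22.568023681640625), 89.70608520507812)
0.114 25 179.49155745647997
0.12 46 179.55540762839829
0.126 69 179.5171323821131
0.132 31 179.5419576009164
10
[[0.71, 0.21, 2.91], [0.71, 0.21, 2.91], [0.71, 0.2, 2.91], [0.71, 0.2, 2.91], [0.71, 0.2, 2.91], [0.0, 0.0, 1.36], [0.0, 0.0, 1.36], [0.0, 0.0, 1.36], [0.0, 0.0, 1.36], [0.0, 0.0, 1.36]]
[[0.0, 0.0001, 0.0018], [0.0, 0.0001, 0.0018], [0.0, 0.0001, 0.0018], [0.0, 0.0001, 0.0018], [0.0, 0.0001, 0.0018], [0.0, 0.0, 0.0], [0.0, 0.0, 0.0], [0.0, 0.0, 0.0], [0.0, 0.0, 0.0], [0.0, 0.0, 0.0]]
```

Emit:
move_arm(
  jaw=[2,2,2,2,2,2,2,2,2,2,1.2,1.0],
  dp=[
    [0.71,0.21,2.91],
    [0.71,0.21,2.91],
    [0.71,0.2,2.91],
    [0.71,0.2,2.91],
    [0.71,0.2,2.91],
    [0,0,1.36],
    [0,0,1.36],
    [0,0,1.36],
    [0,0,1.36],
    [0,0,1.36],
    [0,0,0],
    [0,0,0],
  ],
  turn=[
    [0,0,0.0018],
    [0,0,0.0018],
    [0,0,0.0018],
    [0,0,0.0018],
    [0,0,0.0018],
    [0,0,0],
    [0,0,0],
    [0,0,0],
    [0,0,0],
    [0,0,0],
    [0,0,0],
    [0,0,0],
  ],
  force=20,
)

```text
time_s: 4.7
position: [0.5139, -0.1649, 0.0469]
tool_rot: [[-0.964, 0.265, -0.001], [0.265, 0.964, 0.0], [0.001, 0.0, -1.0]]
ft_force: [0.4, -0.1, 0.7]
grip_width: 0.0097
gripper_force: 0.0
```

Emit:
move_arm(
  jaw=[1,1,1,1,1,1,1,1,1,1,1,1],
  dp=[
    [0,0.2,0],
    [0,0.2,0],
    [-0.01,0.39,0],
    [-0.02,0.54,0],
    [-0.025,0.62,0],
    [-0.025,0.62,0],
    [-0.025,0.62,0],
    [-0.025,0.62,0],
    [-0.025,0.62,0],
    [-0.025,0.62,0],
    [-0.025,0.62,0],
    [-0.025,0.62,0],
  ],
  turn=[
    [0,0,0.025],
    [0,0,0.025],
    [0,0,0.05],
    [0,0,0.07],
    [0,0,0.08],
    [0,0,0.08],
    [0,0,0.08],
    [0,0,0.08],
    [0,0,0.08],
    [0,0,0.08],
    [0,0,0.08],
    [0,0,0.08],
  ],
)

```text
time_s: 5.7
position: [0.5522, -0.1169, 0.048]
tool_rot: [[-0.47, 0.883, 0.0], [0.883, 0.47, -0.0], [-0.0, 0.0, -1.0]]
ft_force: [-1.7, -0.4, -0.4]
grip_width: 0.0098
gripper_force: 0.8
```

```bash
cat > s.py <<'E'
from h import *
np.set_printoptions(precision=4,suppress=True)
s=observe(); p=np.array(s["position"]); e=p[:2]-[.5892,-.1848]; M=np.array(s["tool_rot"])
print(s["time_s"],p,"r,dir",np.hypot(*e),np.degrees(np.arctan2(e[1],e[0])),"yaw",np.degrees(np.arctan2(M[1,0],M[0,0])),s["ft_force"],s["q"],s["grip_width"])
E
python3 s.py
```

```text
5.7 [ 0.5522 -0.1169  0.048 ] r,dir 0.07727630477951525 118.56612456133111 yaw 118.00513372190305 [-1.6908 -0.4262 -0.3546] [-23.9628  34.3721  86.3763  -0.0157  59.2319 -51.9598] 0.009813090938662563
```

Emit:
move_arm(
  jaw=[1,1,1,1,1,1,1,1,1,1,1,1],
  dp=[
    [-0.025,0.62,0],
    [-0.025,0.62,0],
    [-0.025,0.62,0],
    [-0.025,0.62,0],
    [-0.025,0.62,0],
    [-0.025,0.62,0],
    [-0.025,0.62,0],
    [-0.025,0.62,0],
    [-0.025,0.62,0],
    [-0.025,0.62,0],
    [-0.025,0.62,0],
    [-0.025,0.62,0],
  ],
  turn=[
    [0,0,0.08],
    [0,0,0.08],
    [0,0,0.08],
    [0,0,0.08],
    [0,0,0.08],
    [0,0,0.08],
    [0,0,0.08],
    [0,0,0.08],
    [0,0,0.08],
    [0,0,0.08],
    [0,0,0.08],
    [0,0,0.08],
  ],
)

```text
time_s: 6.7
position: [0.6241, -0.1159, 0.0481]
tool_rot: [[0.454, 0.891, 0.0], [0.891, -0.454, 0.0], [0.0, 0.0, -1.0]]
ft_force: [-0.4, 1.3, 1.0]
grip_width: 0.0098
gripper_force: 0.9
```

Emit:
move_arm(
  jaw=[1,1,1,1,1,1,1,1,1,1],
  dp=[
    [-0.025,0.62,0],
    [-0.025,0.62,0],
    [-0.025,0.62,0],
    [-0.025,0.62,0],
    [-0.025,0.62,0],
    [-0.025,0.62,0],
    [-0.025,0.62,0],
    [-0.025,0.62,0],
    [-0.01,0.39,0],
    [0,0,0],
  ],
  turn=[
    [0,0,0.08],
    [0,0,0.08],
    [0,0,0.08],
    [0,0,0.08],
    [0,0,0.08],
    [0,0,0.08],
    [0,0,0.08],
    [0,0,0.08],
    [0,0,0.05],
    [0,0,0],
  ],
)

```text
time_s: 7.53
position: [0.6605, -0.155, 0.0482]
tool_rot: [[0.917, 0.4, 0.002], [0.4, -0.917, -0.001], [0.001, 0.001, -1.0]]
ft_force: [-0.3, -0.1, 0.1]
grip_width: 0.0102
gripper_force: 0.0
```

```bash
python3 s.py
```

```text
7.5333 [ 0.6605 -0.155   0.0482] r,dir 0.07725188974434871 22.70453125050379 yaw 23.563228236641223 [-0.2746 -0.1046  0.1321] [-23.181   43.6355  65.6669   0.0031  70.5906  43.2548] 0.010226148986758322
```

Emit:
move_arm(
  jaw=[1,1,1,1,1,1,1,1,1,1,1],
  dp=[
    [-0.01,0.31,0],
    [-0.014,0.46,0],
    [-0.014,0.46,0],
    [-0.014,0.46,0],
    [-0.014,0.46,0],
    [-0.01,0.31,0],
    [0,0.31,0],
    [0,0.23,0],
    [0,0.23,0],
    [0,0.12,0],
    [0,0,0],
  ],
  turn=[
    [0,0,0.04],
    [0,0,0.06],
    [0,0,0.06],
    [0,0,0.06],
    [0,0,0.06],
    [0,0,0.04],
    [0,0,0.04],
    [0,0,0.03],
    [0,0,0.03],
    [0,0,0.02],
    [0,0,0],
  ],
)

```text
time_s: 8.45
position: [0.6665, -0.1871, 0.0477]
tool_rot: [[1.0, -0.026, 0.001], [-0.026, -1.0, -0.0], [0.001, 0.0, -1.0]]
ft_force: [0.5, 0.4, 0.4]
grip_width: 0.01
gripper_force: 0.0
```

```bash
python3 s.py; python3 -c "
from h import *
for q in ['wall_a','lock_hole','index_point','pointer_tip']:
    for n in ['scene','side']:
        im,d=cams.get_image(n)
        for r in cams.mark_of(n,q)[:3]:
            u,v=np.array(r['location'])*[560,420]; z=.079 if q[0]=='w' else .038
            x=at_z(n,u,v,z if q[0]!='p' else .035)[:2]; e=x-[.5892,-.1848]; print(q,n,round(r['p'],2),x.round(4),np.hypot(*e).round(4),np.degrees(np.arctan2(e[1],e[0])).round(1))
"
```

```text
8.45 [ 0.6665 -0.1871  0.0477] r,dir 0.07734679792634543 -1.7361289989209037 yaw -1.508937166691301 [0.4851 0.4107 0.4424] [-25.4555  44.9316  62.8327  -0.0006  72.1777  66.0536] 0.01000581731717323
wall_a scene 0.75 [ 0.6684 -0.1849] 0.0792 -0.1
wall_a scene 0.72 [ 0.5434 -0.1993] 0.0481 -162.4
wall_a scene 0.66 [ 0.6044 -0.2598] 0.0765 -78.6
wall_a side 0.98 [ 0.5816 -0.1204] 0.0649 96.7
wall_a side 0.76 [ 0.5846 -0.2588] 0.0741 -93.6
wall_a side 0.59 [ 0.6819 -0.1714] 0.0937 8.2
lock_hole scene 0.96 [ 0.5091 -0.1849] 0.0801 -180.0
lock_hole scene 0.56 [ 0.4892 -0.3809] 0.2201 -117.0
lock_hole scene 0.22 [ 0.6564 -0.0191] 0.1788 67.9
lock_hole side 0.73 [ 0.525  -0.1652] 0.0671 163.0
index_point scene 0.75 [ 0.4977 -0.1827] 0.0915 178.7
index_point side 0.79 [ 0.52   -0.1766] 0.0697 173.2
pointer_tip scene 0.71 [ 0.4781 -0.1806] 0.1111 177.8
pointer_tip side 0.8 [ 0.4861 -0.1779] 0.1034 176.2
pointer_tip side 0.4 [ 0.7373 -0.056 ] 0.1962 41.0
```

Emit:
move_arm(
  jaw=[1.4,1.6,2,2,3,4,4,4,4],
  dp=[
    [0,0,0],
    [0,0,-1],
    [0,0,-2.5],
    [-0.8,0,-3.5],
    [-0.8,0,-3.5],
    [-0.8,0,-3.5],
    [-0.8,0,-3.5],
    [-0.8,0,-3.5],
    [0,0,0],
  ],
  turn=[
    [0,0,0],
    [0,0,0],
    [0,0,0],
    [0,0,0],
    [0,0,0],
    [0,0,0],
    [0,0,0],
    [0,0,0],
    [0,0,0],
  ],
)

```text
time_s: 10.0
position: [0.6269, -0.1867, 0.2663]
tool_rot: [[1.0, -0.027, 0.012], [-0.027, -1.0, -0.006], [0.013, 0.006, -1.0]]
ft_force: [0.4, -0.2, 0.9]
grip_width: 0.0398
gripper_force: 0.0
```

```bash
python3 b.py pics/w3a.png carousel >/dev/null; python3 b.py pics/w3.png pointer_tip wall_a lock_hole index_point
sed -i 's/np.radians(range(130,231,10))/np.radians(range(-40,41,10))/; s/for t in np.radians(\[140,155,170,185\])/for t in np.radians([-10,10])/' car.py; python3 car.py; python3 ptr.py | head -5
```

```text
10.1 [ 0.6264 -0.1861  0.2592] 4.428296961264565
pointer_tip 0.89 277 300 [ 0.4755 -0.1794] [ 0.4665 -0.1791  0.0207]
wall_a 0.95 275 149 [ 0.6669 -0.1832] [ 0.6668 -0.1832  0.0785]
wall_a 0.75 353 219 [ 0.5941 -0.2594] [ 0.5931 -0.26    0.076 ]
wall_a 0.28 279 278 [ 0.5294 -0.1829] [ 0.5023 -0.1821  0.0296]
lock_hole 0.73 279 280 [ 0.5048 -0.1828] [ 0.5019 -0.1827  0.0328]
index_point 0.7 281 279 [ 0.5055 -0.1843] [ 0.502  -0.1843  0.0316]
index_point 0.52 206 228 [ 0.5733 -0.1005] [ 0.5732 -0.1004  0.0378]
plate z 0.03797794827818807 22600
((603.6920166015625, -184.6856689453125), 145.82211303710938) r109
hub 838 ((591.5164184570312, -194.400146484375), 80.34361267089844) [ 0.5923 -0.1845  0.0818]
axis [ 0.5927 -0.1842] wall_b dir -0.2818092076079798 0.0013243696529039418
99 [ 0.4647 -0.183   0.0327] 179.1966609999362 176.82920689575732 181.57491206398083 ((466.7969055175781, -183.07400512695312), (10.11039924621582, 20.681211471557617), 88.53221893310547)
0.114 13 179.21713333003942
0.12 37 179.12607922903618
0.126 37 179.22099107686108
0.132 6 179.14399921560394
```

View pics/w3.png

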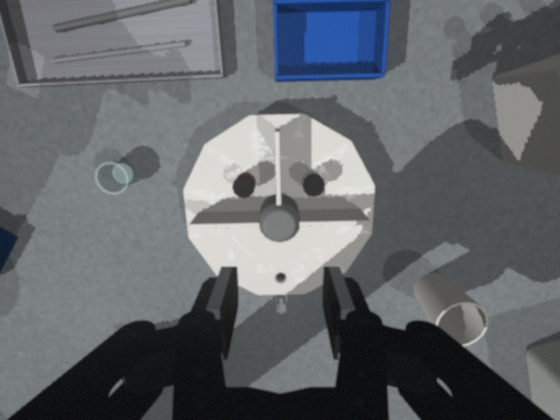

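The picture shows the hole at (280,278) in line with the pointer at (281,303), within about 0.3°. Next is the pin.

```bash
python3 -c "
from h import *
rows([(.58,.198,.22,0)],nmin=11)"
```

```text
11
[[-0.51, -3.48, 0.33], [-0.51, -3.48, 0.33], [-0.5, -3.48, 0.33], [-0.49, -3.48, 0.33], [-0.48, -3.48, 0.33], [-0.47, -3.48, 0.33], [-0.46, -3.49, 0.33], [-0.46, -3.49, 0.33], [-0.45, -3.49, 0.33], [-0.44, -3.49, 0.33], [-0.43, -3.49, 0.33]]
[[-0.0001, 0.0001, -0.0024], [-0.0001, 0.0001, -0.0024], [-0.0001, 0.0001, -0.0024], [-0.0001, 0.0001, -0.0024], [-0.0001, 0.0001, -0.0024], [-0.0001, 0.0001, -0.0024], [-0.0001, 0.0001, -0.0024], [-0.0001, 0.0001, -0.0024], [-0.0001, 0.0001, -0.0024], [-0.0001, 0.0001, -0.0024], [-0.0001, 0.0001, -0.0024]]
```

Emit:
move_arm(
  jaw=[4,4,4,4,4,4,4,4,4,4,4,4],
  dp=[
    [-0.51,-3.48,0.33],
    [-0.51,-3.48,0.33],
    [-0.5,-3.48,0.33],
    [-0.49,-3.48,0.33],
    [-0.48,-3.48,0.33],
    [-0.47,-3.48,0.33],
    [-0.46,-3.49,0.33],
    [-0.46,-3.49,0.33],
    [-0.45,-3.49,0.33],
    [-0.44,-3.49,0.33],
    [-0.43,-3.49,0.33],
    [0,0,0],
  ],
  turn=[
    [0,0,-0.0024],
    [0,0,-0.0024],
    [0,0,-0.0024],
    [0,0,-0.0024],
    [0,0,-0.0024],
    [0,0,-0.0024],
    [0,0,-0.0024],
    [0,0,-0.0024],
    [0,0,-0.0024],
    [0,0,-0.0024],
    [0,0,-0.0024],
    [0,0,0],
  ],
)

```text
time_s: 11.45
position: [0.5784, 0.2034, 0.2195]
tool_rot: [[1.0, 0.005, -0.002], [0.005, -1.0, 0.001], [-0.002, -0.001, -1.0]]
ft_force: [0.2, -0.0, 0.4]
grip_width: 0.04
gripper_force: 0.0
```

```bash
python3 pin.py >/dev/null;python3 pin.py >/dev/null; python3 s.py; python3 pin.py
```

```text
11.55 [0.5797 0.1991 0.2201] r,dir 0.38401496297681864 91.42033356234215 yaw 0.1110307414730338 [-0.2774  0.2104  0.0286] [ 7.9087 28.68   64.7372 -0.0129 86.6357 97.7984] 0.0401012377805833
grip top 310 [0.5504 0.1988 0.0693] [0.5495 0.1987 0.0671] [0.0169 0.017  0.0101]
((549.313232421875, 198.62095642089844), 9.057182312011719)
block top 3691 [0.552  0.1987 0.0298] [0.5493 0.1985 0.0268] [0.0968 0.097  0.0095]
((548.873046875, 198.62437438964844), (70.69850158691406, 70.43962097167969), 52.843135833740234)
```

```bash
python3 -c "
from h import *
rows([(.549,.1985,.10,0,5),(.549,.1985,.0385,0,5)])"
```

```text
10
[[-0.62, -0.01, 2.41], [-0.62, -0.01, 2.41], [-0.62, -0.01, 2.41], [-0.62, -0.01, 2.41], [-0.62, -0.01, 2.41], [0.0, 0.0, 1.23], [0.0, 0.0, 1.23], [0.0, 0.0, 1.23], [0.0, 0.0, 1.23], [0.0, 0.0, 1.23]]
[[0.0001, 0.0001, 0.0001], [0.0001, 0.0001, 0.0001], [0.0001, 0.0001, 0.0001], [0.0001, 0.0001, 0.0001], [0.0001, 0.0001, 0.0001], [0.0, 0.0, 0.0], [0.0, 0.0, 0.0], [0.0, 0.0, 0.0], [0.0, 0.0, 0.0], [0.0, 0.0, 0.0]]
```

Emit:
move_arm(
  jaw=[4,4,4,4,4,4,4,4,4,4,4,4],
  dp=[
    [-0.62,-0.01,2.41],
    [-0.62,-0.01,2.41],
    [-0.62,-0.01,2.41],
    [-0.62,-0.01,2.41],
    [-0.62,-0.01,2.41],
    [0,0,1.23],
    [0,0,1.23],
    [0,0,1.23],
    [0,0,1.23],
    [0,0,1.23],
    [0,0,0],
    [0,0,0],
  ],
  turn=[
    [0,0,0],
    [0,0,0],
    [0,0,0],
    [0,0,0],
    [0,0,0],
    [0,0,0],
    [0,0,0],
    [0,0,0],
    [0,0,0],
    [0,0,0],
    [0,0,0],
    [0,0,0],
  ],
)

```text
time_s: 12.6
position: [0.5493, 0.1974, 0.0385]
tool_rot: [[1.0, -0.002, -0.001], [-0.002, -1.0, -0.0], [-0.001, 0.0, -1.0]]
ft_force: [0.8, 0.5, 0.5]
grip_width: 0.0402
gripper_force: 0.0
```

Emit:
move_arm(
  jaw=[2.5,1.9,1.7,1.5,1.2,1.0,1.0,1.0,1.0],
  dp=[
    [0,0,0],
    [0,0,0],
    [0,0,0],
    [0,0,0],
    [0,0,0],
    [0,0,0],
    [0,0,0],
    [0,0,0],
    [0,0,0],
  ],
  turn=[
    [0,0,0],
    [0,0,0],
    [0,0,0],
    [0,0,0],
    [0,0,0],
    [0,0,0],
    [0,0,0],
    [0,0,0],
    [0,0,0],
  ],
  force=35,
)

```text
time_s: 13.35
position: [0.5496, 0.1983, 0.0396]
tool_rot: [[1.0, -0.0, 0.002], [-0.0, -1.0, -0.0], [0.002, 0.0, -1.0]]
ft_force: [0.4, -2.1, 6.3]
grip_width: 0.0174
gripper_force: 34.1
```

```bash
python3 s.py
```

```text
13.35 [0.5496 0.1983 0.0396] r,dir 0.3851018874227648 95.89810893129493 yaw -0.015922507545286513 [ 0.3598 -2.1431  6.3171] [ 8.2507 36.5198 83.484  -0.042  59.8899 98.2877] 0.01741537959592486
```

```bash
python3 -c "
from h import *
rows([(.5496,.1983,.16,0,6)]);rows([(.5496,.1983,.16,0,6),(.51,-.1845,.125,0,12)])"
```

```text
6
[[0.0, 0.0, -2.01], [0.0, 0.0, -2.01], [0.0, 0.0, -2.01], [0.0, 0.0, -2.01], [0.0, 0.0, -2.01], [0.0, 0.0, -2.01]]
[[0.0001, -0.0003, 0.0], [0.0001, -0.0003, 0.0], [0.0001, -0.0003, 0.0], [0.0001, -0.0003, 0.0], [0.0001, -0.0003, 0.0], [0.0001, -0.0003, 0.0]]
18
[[0.0, 0.0, -2.01], [0.0, 0.0, -2.01], [0.0, 0.0, -2.01], [0.0, 0.0, -2.01], [0.0, 0.0, -2.01], [0.0, 0.0, -2.01], [-0.33, 3.19, 0.29], [-0.33, 3.19, 0.29], [-0.33, 3.19, 0.29], [-0.33, 3.19, 0.29], [-0.33, 3.19, 0.29], [-0.33, 3.19, 0.29], [-0.33, 3.19, 0.29], [-0.33, 3.19, 0.29], [-0.33, 3.19, 0.29], [-0.33, 3.19, 0.29], [-0.33, 3.19, 0.29], [-0.33, 3.19, 0.29]]
[[0.0001, -0.0003, 0.0], [0.0001, -0.0003, 0.0], [0.0001, -0.0003, 0.0], [0.0001, -0.0003, 0.0], [0.0001, -0.0003, 0.0], [0.0001, -0.0003, 0.0], [0.0, 0.0, 0.0], [0.0, 0.0, 0.0], [0.0, 0.0, 0.0], [0.0, 0.0, 0.0], [0.0, 0.0, 0.0], [0.0, 0.0, 0.0], [0.0, 0.0, 0.0], [0.0, 0.0, 0.0], [0.0, 0.0, 0.0], [0.0, 0.0, 0.0], [0.0, 0.0, 0.0], [0.0, 0.0, 0.0]]
```

Emit:
move_arm(
  jaw=[1,1,1,1,1,1,1],
  dp=[
    [0,0,-0.5],
    [0,0,-1.5],
    [0,0,-2],
    [0,0,-2.5],
    [0,0,-2.5],
    [0,0,-2.5],
    [0,0,-0.5],
  ],
  turn=[
    [0,0,0],
    [0,0,0],
    [0,0,0],
    [0,0,0],
    [0,0,0],
    [0,0,0],
    [0,0,0],
  ],
)

```text
time_s: 13.93
position: [0.5503, 0.199, 0.163]
tool_rot: [[1.0, -0.0, 0.007], [-0.0, -1.0, 0.001], [0.007, -0.001, -1.0]]
ft_force: [-0.3, -0.4, 0.4]
grip_width: 0.0173
gripper_force: 34.2
```

Emit:
move_arm(
  jaw=[1,1,1,1,1,1,1,1,1,1,1,1],
  dp=[
    [-0.2,2,0],
    [-0.36,3.5,0.3],
    [-0.36,3.5,0.3],
    [-0.36,3.5,0.3],
    [-0.36,3.5,0.3],
    [-0.36,3.5,0.3],
    [-0.36,3.5,0.3],
    [-0.36,3.5,0.3],
    [-0.36,3.5,0.3],
    [-0.36,3.5,0.3],
    [-0.36,3.5,0.3],
    [-0.1,1.3,0.3],
  ],
  turn=[
    [0,0,0],
    [0,0,0],
    [0,0,0],
    [0,0,0],
    [0,0,0],
    [0,0,0],
    [0,0,0],
    [0,0,0],
    [0,0,0],
    [0,0,0],
    [0,0,0],
    [0,0,0],
  ],
)

```text
time_s: 14.93
position: [0.5092, -0.1882, 0.1248]
tool_rot: [[1.0, -0.003, -0.0], [-0.003, -1.0, -0.0], [-0.0, 0.0, -1.0]]
ft_force: [-0.3, -1.0, -0.1]
grip_width: 0.0171
gripper_force: 34.3
```

```bash
python3 pin.py >/dev/null;python3 s.py; python3 - <<'E'
from h import *
st=observe(); im,d=cams.get_image("wrist"); save(im[200:420,130:430].repeat(2,0).repeat(2,1),"pics/w4.png")
print(st["position"],"hole proj", [proj("wrist",(x,-.1841,.038),st) for x in (.508,)], "pin tip proj",proj("wrist",np.array(st["position"])-[0,0,.0356],st))
E
```

```text
14.9833 [ 0.5091 -0.1885  0.1243] r,dir 0.0801691979380073 -177.3766823127678 yaw -0.24774933264844706 [-0.5172 -2.8054 -0.7117] [-32.7947  26.9814  85.0335  -0.0429  68.0394  57.4692] 0.016789621093812716
[ 0.50911482 -0.18846931  0.12425248] hole proj [(np.float64(273.62656189672254), np.float64(222.52389102786447))] pin tip proj (np.float64(279.67263074581615), np.float64(250.30509057899195))pin.py:9: RuntimeWarning: Mean of empty slice.
  m=near&(P[...,2]>lo)&(P[...,2]<hi); q=P[m]; print(n,m.sum(),q.mean(0),(q.min(0)+q.max(0))/2,q.max(0)-q.min(0))
  ret = um.true_divide(
Traceback (most recent call last):
  File "pin.py", line 9, in <module>
    m=near&(P[...,2]>lo)&(P[...,2]<hi); q=P[m]; print(n,m.sum(),q.mean(0),(q.min(0)+q.max(0))/2,q.max(0)-q.min(0))
                                                                           ~~~~~^^^
ValueError: zero-size array to reduction operation minimum which has no identity
```

View pics/w4.png

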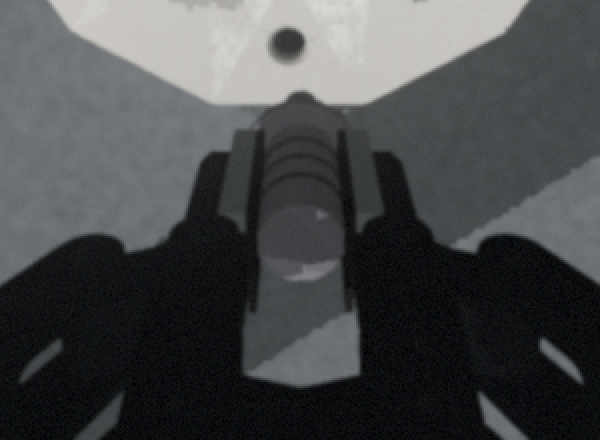

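The picture shows the hole at about (273.5,221.5) full-frame, 1 px from my prediction. The pin is held upright, with its tip edge at about (280,246) and the top of its grip at about (281,321).

```bash
python3 - <<'E'
from h import *
np.set_printoptions(precision=4,suppress=True)
st=observe(); im,d=cams.get_image("wrist"); p=np.array(st["position"]);print(p)
c,f=K("wrist"); T=T_wc("wrist",st); v,u=np.mgrid[:420,:560]
P=np.stack([(u-c["cx"])/f,-(v-c["cy"])/f,-np.ones(u.shape)],-1)*d[...,None]; P=P@T[:3,:3].T+T[:3,3]
box=(abs(u-280)<22)&(v>235)&(v<350)&(d>0)
m=box&(P[...,2]>p[2]+.022)&(P[...,2]<p[2]+.04); q=P[m]; print("griptop z",np.percentile(q[:,2],[50,90,99])-p[2],len(q))
zt=np.percentile(q[:,2],90)
m=box&(abs(P[...,2]-zt)<.0025); q=P[m]; print("disc",cv2.minEnclosingCircle(q[:,:2].astype(np.float32)*1000))
for vv in range(236,262,2): print(vv,P[vv,280]-p, im[vv,280])
for x in (.504,.508): print(x,proj("wrist",p+[x-.508,0,.0304],st))
# hole: dark blob centroid
g=im[205:240,250:300].mean(2); w=np.clip(110-g,0,None); yy,xx=np.mgrid[205:240,250:300]; 
lab=cv2.connectedComponentsWithStats((g<110).astype(np.uint8)); print(lab[2],lab[3]+[250,205])
for k in range(1,lab[0]): print(at_z("wrist",*(lab[3][k]+[250,205]),.038,st))
E
```

```text
[ 0.5093 -0.1862  0.1245]
griptop z [0.0301 0.0309 0.0316] 1821
disc ((507.451904296875, -187.2299041748047), 11.088508605957031)
236 [-0.0117 -0.0001 -0.0864] [196 194 189]
238 [-0.0131 -0.0001 -0.0861] [197 194 191]
240 [-0.0149 -0.0001 -0.0866] [196 193 190]
242 [-0.017  -0.0001 -0.0879] [195 193 189]
244 [-0.018  -0.0001 -0.0865] [181 179 175]
246 [ 0.0038 -0.0002 -0.0331] [87 87 87]
248 [ 0.0046 -0.0002 -0.0285] [63 63 65]
250 [ 0.013  -0.0002 -0.0072] [65 65 68]
252 [ 0.0126 -0.0002 -0.0058] [72 71 72]
254 [ 0.0121 -0.0002 -0.0047] [74 74 76]
256 [ 0.0105 -0.0002 -0.0059] [70 68 72]
258 [ 0.0098 -0.0002 -0.005 ] [71 70 72]
260 [ 0.0081 -0.0002 -0.0063] [73 73 75]
0.504 (np.float64(279.57132104130767), np.float64(329.11355255700926))
0.508 (np.float64(279.5330547422771), np.float64(320.4829796327587))
[[   0    0   50   35 1552]
 [  19    9   17   16  198]] [[274.2049 222.0271]
 [276.8131 221.7879]]
[ 0.5086 -0.184   0.038 ]
```

Emit:
move_arm(
  jaw=[1,1,1,1,1,1,1,1],
  dp=[
    [0,-0.1,0.8],
    [0,-0.1,1],
    [0,0,1],
    [0,0,0.9],
    [0,0,0.8],
    [0,0,0.2],
    [0,0,0],
    [0,0,0],
  ],
  turn=[
    [0,0,0],
    [0,0,0],
    [0,0,0],
    [0,0,0],
    [0,0,0],
    [0,0,0],
    [0,0,0],
    [0,0,0],
  ],
)

```text
time_s: 15.75
position: [0.5101, -0.1825, 0.0787]
tool_rot: [[1.0, -0.0, 0.0], [-0.0, -1.0, -0.0], [0.0, 0.0, -1.0]]
ft_force: [-0.4, 0.1, -1.1]
grip_width: 0.0167
gripper_force: 34.3
```

```bash
python3 s.py
```

```text
15.75 [ 0.5101 -0.1825  0.0787] r,dir 0.07916497608056983 178.30988665549063 yaw -0.013135135412348028 [-0.3533  0.1492 -1.0672] [-32.2105  30.1705  88.398    0.0001  61.418   57.8026] 0.016708518375114403
```

Emit:
move_arm(
  jaw=[1,1,1,1,1,1,1,1],
  dp=[
    [-0.07,0.14,0],
    [0,0,0.2],
    [0,0,0.2],
    [0,0,0.15],
    [0,0,0.15],
    [0,0,0.15],
    [0,0,0.15],
    [0,0,0],
  ],
  turn=[
    [0,0,0],
    [0,0,0],
    [0,0,0],
    [0,0,0],
    [0,0,0],
    [0,0,0],
    [0,0,0],
    [0,0,0],
  ],
)

```text
time_s: 16.42
position: [0.5091, -0.1838, 0.0683]
tool_rot: [[1.0, -0.0, -0.0], [-0.0, -1.0, 0.0], [-0.0, -0.0, -1.0]]
ft_force: [-0.4, 0.4, -0.9]
grip_width: 0.0168
gripper_force: 34.3
```

```bash
python3 s.py
```

```text
16.4167 [ 0.5091 -0.1838  0.0683] r,dir 0.08012755546169567 179.29620485102748 yaw -0.023822205669090463 [-0.3806  0.361  -0.9458] [-32.3921  30.975   89.0776   0.0011  59.9798  57.6311] 0.016791001963111743
```

Emit:
move_arm(
  jaw=[1,1,1,1,1,1,1],
  dp=[
    [0,0,0.15],
    [0,0,0.15],
    [0,0,0.15],
    [0,0,0.1],
    [0,0,0.1],
    [0,0,0.1],
    [0,0,0],
  ],
  turn=[
    [0,0,0],
    [0,0,0],
    [0,0,0],
    [0,0,0],
    [0,0,0],
    [0,0,0],
    [0,0,0],
  ],
)

```text
time_s: 17.0
position: [0.5093, -0.1839, 0.0612]
tool_rot: [[1.0, -0.0, 0.0], [-0.0, -1.0, -0.0], [0.0, 0.0, -1.0]]
ft_force: [-1.1, 0.2, 2.2]
grip_width: 0.0173
gripper_force: 34.7
```

```bash
python3 s.py
```

```text
17.0 [ 0.5093 -0.1839  0.0612] r,dir 0.07995296705779188 179.3669089245724 yaw -0.02279119634991029 [-1.0837  0.2436  2.2469] [-32.3915  31.5449  89.4883   0.0017  58.9538  57.6304] 0.017251300336046646
```

Emit:
move_arm(
  jaw=[1,1,1,1],
  dp=[
    [0,-0.07,0],
    [0,-0.07,0],
    [0,-0.07,0],
    [0,0,0],
  ],
  turn=[
    [0,0,0.0084],
    [0,0,0.0084],
    [0,0,0.0084],
    [0,0,0],
  ],
)

```text
time_s: 17.33
position: [0.5095, -0.1821, 0.0614]
tool_rot: [[1.0, -0.026, 0.001], [-0.026, -1.0, -0.001], [0.001, 0.001, -1.0]]
ft_force: [-0.1, -1.8, 3.6]
grip_width: 0.0169
gripper_force: 34.7
```

Emit:
move_arm(
  jaw=[1,1,1,1],
  dp=[
    [0,-0.07,0],
    [0,-0.07,0],
    [0,-0.07,0],
    [0,0,0],
  ],
  turn=[
    [0,0,0.0084],
    [0,0,0.0084],
    [0,0,0.0084],
    [0,0,0],
  ],
)

```text
time_s: 17.67
position: [0.5095, -0.1798, 0.0613]
tool_rot: [[0.999, -0.051, 0.001], [-0.051, -0.999, -0.0], [0.001, 0.0, -1.0]]
ft_force: [0.2, -3.9, 4.1]
grip_width: 0.0167
gripper_force: 34.8
```

Emit:
move_arm(
  jaw=[1,1,1,1],
  dp=[
    [0.01,-0.07,0],
    [0,-0.07,0],
    [0,-0.07,0],
    [0,0,0],
  ],
  turn=[
    [0,0,0.0084],
    [0,0,0.0084],
    [0,0,0.0084],
    [0,0,0],
  ],
)

```text
time_s: 18.0
position: [0.5096, -0.1775, 0.0612]
tool_rot: [[0.997, -0.077, 0.0], [-0.077, -0.997, -0.0], [0.0, 0.0, -1.0]]
ft_force: [0.7, -3.7, 4.6]
grip_width: 0.017
gripper_force: 34.8
```

Emit:
move_arm(
  jaw=[1,1,1,1],
  dp=[
    [0.01,-0.07,0],
    [0,-0.07,0],
    [0,-0.07,0],
    [0,0,0],
  ],
  turn=[
    [0,0,0.0084],
    [0,0,0.0084],
    [0,0,0.0084],
    [0,0,0],
  ],
)

```text
time_s: 18.33
position: [0.5098, -0.1754, 0.0611]
tool_rot: [[0.995, -0.102, -0.0], [-0.102, -0.995, 0.0], [-0.0, -0.0, -1.0]]
ft_force: [-0.6, -4.0, 3.7]
grip_width: 0.017
gripper_force: 34.9
```

Emit:
move_arm(
  jaw=[1,1,1,1],
  dp=[
    [0.01,-0.07,0],
    [0,-0.07,0],
    [0,-0.07,0],
    [0,0,0],
  ],
  turn=[
    [0,0,0.0084],
    [0,0,0.0084],
    [0,0,0.0084],
    [0,0,0],
  ],
)

```text
time_s: 18.67
position: [0.5101, -0.1733, 0.0611]
tool_rot: [[0.992, -0.127, -0.0], [-0.127, -0.992, 0.0], [-0.0, -0.0, -1.0]]
ft_force: [-0.7, -2.7, 3.5]
grip_width: 0.0166
gripper_force: 34.9
```

Emit:
move_arm(
  jaw=[1,1,1,1],
  dp=[
    [0.01,-0.07,0],
    [0,-0.07,0],
    [0,-0.07,0],
    [0,0,0],
  ],
  turn=[
    [0,0,0.0084],
    [0,0,0.0084],
    [0,0,0.0084],
    [0,0,0],
  ],
)

```text
time_s: 19.0
position: [0.5105, -0.1712, 0.0611]
tool_rot: [[0.988, -0.152, -0.0], [-0.152, -0.988, 0.0], [-0.0, -0.0, -1.0]]
ft_force: [-1.0, -3.6, 4.4]
grip_width: 0.0171
gripper_force: 34.9
```

Emit:
move_arm(
  jaw=[1,1,1,1,1],
  dp=[
    [0,0,-0.1],
    [0,0.02,-0.12],
    [0.05,0,0],
    [0.05,0,0],
    [0,0,0],
  ],
  turn=[
    [0,0,0],
    [0,0,0],
    [0,0,0],
    [0,0,0],
    [0,0,0],
  ],
)

```text
time_s: 19.42
position: [0.511, -0.1712, 0.0629]
tool_rot: [[0.989, -0.151, -0.002], [-0.151, -0.989, 0.001], [-0.002, -0.001, -1.0]]
ft_force: [-1.2, -0.4, -0.7]
grip_width: 0.0171
gripper_force: 34.4
```

Emit:
move_arm(
  jaw=[1,1,1],
  dp=[
    [0.04,0,0],
    [0.04,0,0],
    [0,0,0],
  ],
  turn=[
    [0,0,0],
    [0,0,0],
    [0,0,0],
  ],
)

```text
time_s: 19.67
position: [0.5117, -0.1715, 0.063]
tool_rot: [[0.989, -0.151, -0.002], [-0.151, -0.989, 0.001], [-0.002, -0.001, -1.0]]
ft_force: [-3.7, -0.7, -1.5]
grip_width: 0.0167
gripper_force: 34.3
```

Emit:
move_arm(
  jaw=[1,1,1,1,1],
  dp=[
    [-0.08,0,0],
    [-0.07,0,0],
    [-0.07,0,0],
    [-0.04,0,0],
    [0,0,0],
  ],
  turn=[
    [0,0,0],
    [0,0,0],
    [0,0,0],
    [0,0,0],
    [0,0,0],
  ],
)

```text
time_s: 20.08
position: [0.5098, -0.1714, 0.0635]
tool_rot: [[0.989, -0.151, 0.001], [-0.151, -0.989, -0.0], [0.001, 0.0, -1.0]]
ft_force: [0.3, 0.0, -0.9]
grip_width: 0.0171
gripper_force: 34.3
```

Emit:
move_arm(
  jaw=[1,1,1],
  dp=[
    [-0.05,0,0],
    [-0.05,0,0],
    [0,0,0],
  ],
  turn=[
    [0,0,0],
    [0,0,0],
    [0,0,0],
  ],
)

```text
time_s: 20.33
position: [0.5089, -0.1714, 0.0634]
tool_rot: [[0.989, -0.151, 0.001], [-0.151, -0.989, -0.0], [0.001, 0.0, -1.0]]
ft_force: [0.8, -0.1, -0.9]
grip_width: 0.0171
gripper_force: 34.3
```

Emit:
move_arm(
  jaw=[1,1,1],
  dp=[
    [-0.04,0,0],
    [-0.04,0,0],
    [0,0,0],
  ],
  turn=[
    [0,0,0],
    [0,0,0],
    [0,0,0],
  ],
)

```text
time_s: 20.58
position: [0.5084, -0.1714, 0.0635]
tool_rot: [[0.989, -0.151, 0.001], [-0.151, -0.989, -0.001], [0.002, 0.0, -1.0]]
ft_force: [3.5, -0.7, -1.2]
grip_width: 0.0168
gripper_force: 34.3
```

Emit:
move_arm(
  jaw=[1,1,1,1,1,1,1,1],
  dp=[
    [0.08,0,0],
    [0.07,0,0.1],
    [0,0,0.1],
    [0,0,0.1],
    [0,0.05,0],
    [0,0.05,0],
    [0,0.05,0],
    [0,0.05,0],
  ],
  turn=[
    [0,0,0],
    [0,0,0],
    [0,0,0],
    [0,0,0],
    [0,0,-0.006],
    [0,0,-0.006],
    [0,0,-0.006],
    [0,0,-0.006],
  ],
)

```text
time_s: 21.25
position: [0.5091, -0.1731, 0.0604]
tool_rot: [[0.992, -0.127, 0.0], [-0.127, -0.992, 0.001], [-0.0, -0.001, -1.0]]
ft_force: [0.2, 2.9, 4.6]
grip_width: 0.0168
gripper_force: 34.9
```

Emit:
move_arm(
  jaw=[1,1,1,1,1,1],
  dp=[
    [0,0.05,0],
    [0,0.05,0],
    [0,0.05,0],
    [0,0.05,0],
    [0,0.05,0],
    [0,0,0],
  ],
  turn=[
    [0,0,-0.006],
    [0,0,-0.006],
    [0,0,-0.006],
    [0,0,-0.006],
    [0,0,-0.006],
    [0,0,0],
  ],
)

```text
time_s: 21.75
position: [0.5088, -0.1756, 0.0604]
tool_rot: [[0.995, -0.097, 0.0], [-0.097, -0.995, 0.001], [0.0, -0.001, -1.0]]
ft_force: [0.3, 4.0, 4.2]
grip_width: 0.0171
gripper_force: 35.0
```

Emit:
move_arm(
  jaw=[1,1,1,1,1,1],
  dp=[
    [0.03,0,0],
    [0,0.05,0],
    [0,0.05,0],
    [0,0.05,0],
    [0,0.05,0],
    [0,0.05,0],
  ],
  turn=[
    [0,0,0],
    [0,0,-0.006],
    [0,0,-0.006],
    [0,0,-0.006],
    [0,0,-0.006],
    [0,0,-0.006],
  ],
)

```text
time_s: 22.25
position: [0.5088, -0.178, 0.0603]
tool_rot: [[0.998, -0.067, -0.0], [-0.067, -0.998, 0.001], [-0.0, -0.001, -1.0]]
ft_force: [0.3, 4.4, 5.0]
grip_width: 0.0166
gripper_force: 35.0
```

Emit:
move_arm(
  jaw=[1,1,1,1,1,1],
  dp=[
    [0,0.05,0],
    [0,0.05,0],
    [0,0.05,0],
    [0,0.05,0],
    [0,0.05,0],
    [0,0,0],
  ],
  turn=[
    [0,0,-0.006],
    [0,0,-0.006],
    [0,0,-0.006],
    [0,0,-0.006],
    [0,0,-0.006],
    [0,0,0],
  ],
)

```text
time_s: 22.75
position: [0.5087, -0.1806, 0.0603]
tool_rot: [[0.999, -0.037, -0.0], [-0.037, -0.999, 0.001], [-0.0, -0.001, -1.0]]
ft_force: [0.0, 4.0, 5.6]
grip_width: 0.0168
gripper_force: 35.0
```

Emit:
move_arm(
  jaw=[1,1,1,1,1,1],
  dp=[
    [0,0.05,0],
    [0,0.05,0],
    [0,0.05,0],
    [0,0.05,0],
    [0,0.05,0],
    [0,0.05,0],
  ],
  turn=[
    [0,0,-0.006],
    [0,0,-0.006],
    [0,0,-0.006],
    [0,0,-0.006],
    [0,0,-0.006],
    [0,0,-0.006],
  ],
)

```text
time_s: 23.25
position: [0.5086, -0.1835, 0.0603]
tool_rot: [[1.0, -0.001, -0.0], [-0.001, -1.0, 0.001], [-0.0, -0.001, -1.0]]
ft_force: [0.6, 4.2, 4.5]
grip_width: 0.0166
gripper_force: 35.0
```

Emit:
move_arm(
  jaw=[1,1,1,1,1,1],
  dp=[
    [0.01,0.05,0],
    [0,0.05,0],
    [0,0.05,0],
    [0,0.05,0],
    [0,0.05,0],
    [0,0,0],
  ],
  turn=[
    [0,0,-0.006],
    [0,0,-0.006],
    [0,0,-0.006],
    [0,0,-0.006],
    [0,0,-0.006],
    [0,0,0],
  ],
)

```text
time_s: 23.75
position: [0.5087, -0.1867, 0.06]
tool_rot: [[1.0, 0.029, -0.0], [0.029, -1.0, -0.0], [-0.0, 0.0, -1.0]]
ft_force: [1.0, 1.3, -0.5]
grip_width: 0.0169
gripper_force: 34.5
```

Emit:
move_arm(
  jaw=[1,1,1,1,1],
  dp=[
    [0,0,0.08],
    [0,0,0.08],
    [0,0,0.08],
    [0,0,0.06],
    [0,0,0],
  ],
  turn=[
    [0,0,0],
    [0,0,0],
    [0,0,0],
    [0,0,0],
    [0,0,0],
  ],
)

```text
time_s: 24.17
position: [0.5087, -0.1865, 0.0571]
tool_rot: [[1.0, 0.028, -0.0], [0.028, -1.0, 0.0], [-0.0, -0.0, -1.0]]
ft_force: [-0.2, 0.3, -0.9]
grip_width: 0.0168
gripper_force: 34.4
```

The vertical force is gone and the pin is sliding freely into the socket. I'll lower it the rest of the way.

Emit:
move_arm(
  jaw=[1,1,1,1,1,1,1,1],
  dp=[
    [0,0,0.12],
    [0,0,0.14],
    [0,0,0.14],
    [0,0,0.14],
    [0,0,0.14],
    [0,0,0.12],
    [0,0,0.08],
    [0,0,0],
  ],
  turn=[
    [0,0,0],
    [0,0,0],
    [0,0,0],
    [0,0,0],
    [0,0,0],
    [0,0,0],
    [0,0,0],
    [0,0,0],
  ],
)

```text
time_s: 24.83
position: [0.5087, -0.1863, 0.0483]
tool_rot: [[1.0, 0.028, -0.0], [0.028, -1.0, 0.0], [-0.0, -0.0, -1.0]]
ft_force: [-0.3, -0.2, -0.7]
grip_width: 0.0166
gripper_force: 34.4
```

Emit:
move_arm(
  jaw=[1,1,1,1],
  dp=[
    [0,0,0.05],
    [0,0,0.05],
    [0,0,0.05],
    [0,0,0],
  ],
  turn=[
    [0,0,0],
    [0,0,0],
    [0,0,0],
    [0,0,0],
  ],
)

```text
time_s: 25.17
position: [0.5089, -0.1864, 0.0476]
tool_rot: [[1.0, 0.029, 0.0], [0.029, -1.0, -0.0], [0.0, 0.0, -1.0]]
ft_force: [-1.0, 1.0, 5.0]
grip_width: 0.0169
gripper_force: 35.0
```

Emit:
move_arm(
  jaw=[1,1.8,2.2,2.8,3.5,4,4,4],
  dp=[
    [0,0,-0.06],
    [0,0,0],
    [0,0,0],
    [0,0,0],
    [0,0,0],
    [0,0,0],
    [0,0,0],
    [0,0,0],
  ],
  turn=[
    [0,0,0],
    [0,0,0],
    [0,0,0],
    [0,0,0],
    [0,0,0],
    [0,0,0],
    [0,0,0],
    [0,0,0],
  ],
)

```text
time_s: 25.83
position: [0.5088, -0.1864, 0.0476]
tool_rot: [[1.0, 0.028, -0.0], [0.028, -1.0, -0.0], [-0.0, 0.0, -1.0]]
ft_force: [-0.2, -0.4, 0.6]
grip_width: 0.04
gripper_force: 0.0
```

Emit:
move_arm(
  jaw=[4,4,4,4,4,4,4,4,4],
  dp=[
    [0,0,-0.5],
    [0,0,-1],
    [0,0,-2],
    [0,0,-2],
    [0,0,-2],
    [0.5,0,-2],
    [1,0,-2],
    [1,0,-1],
    [0,0,0],
  ],
  turn=[
    [0,0,0],
    [0,0,0],
    [0,0,0],
    [0,0,0],
    [0,0,0],
    [0,0,0],
    [0,0,0],
    [0,0,0],
    [0,0,0],
  ],
)

```text
time_s: 26.58
position: [0.5357, -0.1861, 0.1759]
tool_rot: [[1.0, 0.029, 0.006], [0.029, -1.0, -0.003], [0.006, 0.003, -1.0]]
ft_force: [-0.9, 0.2, 0.2]
grip_width: 0.0398
gripper_force: 0.0
```

```bash
python3 -c "
from h import *
im,d=cams.get_image('wrist')
st=observe(); im,d=cams.get_image('wrist'); save(im,'pics/w5.png')
c,f=K('wrist'); T=T_wc('wrist',st); v,u=np.mgrid[:420,:560]
P=np.stack([(u-c['cx'])/f,-(v-c['cy'])/f,-np.ones(u.shape)],-1)*d[...,None]; P=P@T[:3,:3].T+T[:3,3]
k=(np.hypot(P[...,0]-.508,P[...,1]+.187)<.02)&(d>0); z=P[k][:,2]; print(st['position'],np.histogram(z,bins=np.arange(.03,.1,.004)), np.median(z[(z>.07)]))
"
```

```text
[ 0.53438472 -0.18575029  0.17400143] (array([  0, 293, 526, 149,  20,  49,  23,  55,  19,  53,  42, 244, 171,
         0,   0,   0,   0]), array([0.03 , 0.034, 0.038, 0.042, 0.046, 0.05 , 0.054, 0.058, 0.062,
       0.066, 0.07 , 0.074, 0.078, 0.082, 0.086, 0.09 , 0.094, 0.098])) 0.07776120388774885
```

View pics/w5.png

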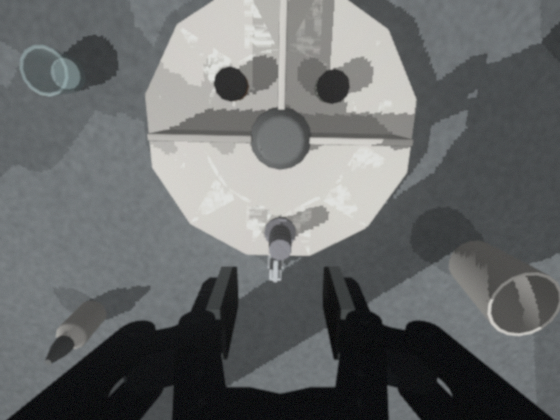

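The pin stands upright in the turntable at (280,240) with its collar flat. Its top reads 78 mm above the bench, which is the fully home height (12 + 66), and the gripper is clear.

```bash
python3 -c "
from rig import ticket
print(ticket.close_job())"
```

```text
the job is handed in; nothing more can be done
None
```

The turntable is locked: its hole is at the pointer, the pin is fully home in the hidden socket (pin top measured at 78 mm) and released, and the job is handed in; the result of the judging was not shown.

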